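Mark the softest shock mount

ROBOT

A 6-joint arm with a two-finger parallel gripper is mounted at the origin on the work surface. World frame = base frame: x ahead of the robot, y to its left, z up, the work surface at z = 0. Lengths are in m, angles in rad, forces in N, time in s.
With the tool pointing down it reaches from about 0.35 to 0.925 m from the base axis. Payload 6.4 kg.
Tool frame: the origin (TCP) lies on the centre line of the jaws, within the pads' length; the fingertips stand 19 mm ahead of it and the grasp point (between the pads) is the TCP (robot.finger_overhang is the distance from the TCP to the fingertips, in m); z points along the fingers, y is the direction in which the jaws open and shut (so a half turn about z gives the same grasp; the last joint's range is limited). The gripper opens to 85 mm and grips with 20 to 120 N. Pads are 22 mm wide; open, the fingers measure 114 mm over their backs; the gripper's body (76 mm by 85 mm) begins 54 mm behind the grasp point. The pads swing forward as they close: fully open they stand 13 mm farther back than shut.
Start: joints at [-1.482, 0.245, 1.558, -0, 1.339, -0.174], TCP at [0.169, -0.628, 0.25] pointing down, gripper open.
Joint ranges: [-3.13, 3.13], [-1.02, 2.26], [0.13, 2.54], [-0.95, 4.09], [0.21, 2.88], [-2.74, 2.74]. Speed limits (rad/s): [2.57, 2.57, 3.14, 3.14, 3.14, 3.14].

INTERFACE

Orientations are given as [roll, pitch, yaw] about the fixed x, y, z axes, in that order (R = Rz(yaw) Ry(pitch) Rx(roll)).
In Python, from station import readout, viewer, robot gives the robot as it stands.
- The arm moves only by the tool jog_arm, never from a script. Its argument "motion" is a list of rows, each a list of 7 numbers: the shift along the tool's x, y, z in cm, then the turn, a rotation vector about the tool's x, y, z in rad, then the closure, from 0 (fully open) to 1 (shut). A call has 1 to 12 rows; each row shifts and turns the pose as measured when the row begins, along the tool's axes as they then stand; what a row does not reach is not made up. A row lasts 1/10 s, in which the tool goes at most 50 mm and 8.59 degrees, less where a joint would pass 70% of its speed; a pose out of reach is approached as far as the arm can. A call is refused whole if a number of a shift passes 5 or a number of a turn 0.15, either way. A call with a gripper value outside its range is refused whole. The fingers move at their own pace and stop on an object; "grip_force" is the grip in N (left out, the last holds). Time passes only in rows, so rows that do not move let the fingers close. It gives the time, the measured TCP pose, the force and the opening at its end, in the units of the state.
- readout.sense(): the state, without advancing time (a new reading comes with each control period).
- viewer.get_image(name): name is "side" or "top" or "wrist"; returns the picture (384x512x3 uint8, red, green, blue); there is no depth.
- viewer.camera_params(name): a dict with "fx", "fy", "cx", "cy" (pixels), "extrinsics" (4x4, takes a point from world to camera coordinates); the wrist camera has in their place "T_tool_cam" (4x4, takes a point from camera to tool coordinates, whose origin is the TCP and whose axes are the flange's). Camera axes: x right, y down, z forward; pixel columns grow to the right and rows downward; lengths in m; the calibration is good to about 2 mm. A picture is of the moment at which its call begins: read the wrist's pose just before it. camera_params takes no time and is no camera call.
- robot.job_done(): hands the job in, once; it reports no verdict.
The state is a dict: "time": time; "q": joint angles; "joint_vel": joint speeds; "joint_efforts": joint torques, N m; "tcp_pos": TCP position; "eef_rot": TCP orientation; "contact_force": force on the tool from outside, world axes, zero at the start; "moment": the same for the moment, N m; "gripper_width": finger opening in m.
Only numpy, scipy, OpenCV 4.12 (cv2) and the standard library are available. Lean on these libraries where they do the work, as an engineer would, in place of code of your own. Each camera call takes 0.05 s, during which the arm holds its last target.

TASK

Three look-alike spring mounts for a rover stand in a row on the test board. With the fingertips, press the rubber pads one at a time from the robot's left to its right, letting each clearly give and spring back, to find the softest; then push the white tag of the softest mount fully down and leave the other two tags up. Nothing is to be pulled up, lifted or carried: leave the loose things where they are, and finish clear of everything.

Things in the scene. Friction and masses are not known exactly. Their poses are not given: they have to be found in the camera images.
- board: Flat plywood test board, 210 (x) x 420 (y) x 15 mm, fixed to the table. Origin: centre of its underside, on the table; its y axis points to the robot's left along the row of three mounts, z up. In this frame the three pads lie at y of about +130, 0 and -130 mm (each within 20 mm). Rules speak of spring_0_c0 to spring_2_c0: the steel disc under each pad, of which no pose is given.
- pad_left (a point): Centre of the top, at rest, of the pad at the robot's left (+y) end of the row, 75 mm above the table (the point does not follow the pad down): black rubber disc, 40 mm across, on a coil spring over a grey cup. Goes 12 mm straight down to its stop and springs back. Starts to give at 1.2 N; then its spring adds 0.30, 0.62 or 1.15 N per mm, one of each in the row, dealt at random and alike to see.
- tag_left_top (a point): Centre of the top of the white tag of the mount at the robot's left (+y) end of the row, 75 mm from that mount's pad centre, on the robot's side, on the same aluminium plate (130 x 56 mm). Thumb cap 20 x 26 mm, 6 mm thick, on a blade in a black guide block. Top 67 mm above the table when fully up, 53 mm fully down; the point moves with it. The line to the pad is within 0.35 rad of +x.
- tag_left (a joint): How far that tag is pushed straight down, m: 0 fully up, 0.014 fully down (cap on the guide block). It starts up (0 to 0.003), needs about 4 N to slide and stays where it is left; pulled up it would come out of its guide (negative values).
- pad_middle (a point): Centre of the top, at rest, of the pad in the middle of the row, 75 mm above the table (the point does not follow the pad down): black rubber disc, 40 mm across, on a coil spring over a grey cup. Goes 12 mm straight down to its stop and springs back. Starts to give at 1.2 N; then its spring adds 0.30, 0.62 or 1.15 N per mm, one of each in the row, dealt at random and alike to see.
- tag_middle_top (a point): Centre of the top of the white tag of the mount in the middle of the row, 75 mm from that mount's pad centre, on the robot's side, on the same aluminium plate (130 x 56 mm). Thumb cap 20 x 26 mm, 6 mm thick, on a blade in a black guide block. Top 67 mm above the table when fully up, 53 mm fully down; the point moves with it. The line to the pad is within 0.35 rad of +x.
- tag_middle (a joint): How far that tag is pushed straight down, m: 0 fully up, 0.014 fully down (cap on the guide block). It starts up (0 to 0.003), needs about 4 N to slide and stays where it is left; pulled up it would come out of its guide (negative values).
- pad_right (a point): Centre of the top, at rest, of the pad at the robot's right (-y) end of the row, 75 mm above the table (the point does not follow the pad down): black rubber disc, 40 mm across, on a coil spring over a grey cup. Goes 12 mm straight down to its stop and springs back. Starts to give at 1.2 N; then its spring adds 0.30, 0.62 or 1.15 N per mm, one of each in the row, dealt at random and alike to see.
- tag_right_top (a point): Centre of the top of the white tag of the mount at the robot's right (-y) end of the row, 75 mm from that mount's pad centre, on the robot's side, on the same aluminium plate (130 x 56 mm). Thumb cap 20 x 26 mm, 6 mm thick, on a blade in a black guide block. Top 67 mm above the table when fully up, 53 mm fully down; the point moves with it. The line to the pad is within 0.35 rad of +x.
- tag_right (a joint): How far that tag is pushed straight down, m: 0 fully up, 0.014 fully down (cap on the guide block). It starts up (0 to 0.003), needs about 4 N to slide and stays where it is left; pulled up it would come out of its guide (negative values).
- servo: Loose small black servo motor with a white round horn, 54 x 20 x 41 mm, standing on the table near the right end of the board; leave alone. Origin: centre of its underside.
- standoff: Loose upright brass cylinder, 18 mm across, 35 mm tall, standing on the board between the middle and the left mount; leave alone. Origin: centre of its underside.
- driver: Loose screwdriver with a black handle, lying on the table near the left end of the board; leave alone. Origin: underside, about its middle.
- bracket: Loose U-shaped aluminium bracket, 50 x 30 x 40 mm, standing on the table beyond the far edge of the board; leave alone. Origin: centre of its underside.

How it is judged:
By the outcome, as a careful person would: the job done as asked, in the order asked, and still so for the second after the job is handed in, with the robot touching nothing.
It also fails if it takes over 48 s, if anything falls off the work surface, if the arm or the gripper's body presses on something with over 40 N, if the wrist force passes 120 N, or if a joint passes its speed limit or range.

## Working session

There is one attempt and no reset: what is moved stays moved. The work goes in short steps, Python scripts to look and compute and a tool call to move; the robot and the scene stay as the last step left them, time stands still between calls to the robot, and variables do not carry over. Pictures are saved under pics/ and viewed, and the job is handed in when it is done.

Besides the shell and the picture viewer there is one more tool, called after "Call:" by a JSON object that holds its "method" and its "body", one argument or row to a line. jog_arm: Moves the arm, as the interface text tells. Its arguments: {"type":"object","properties":{"motion":{"type":"array"},"grip_force":{"type":"number"}},"required":["motion"]}

```bash
ls; mkdir -p pics
python3 - <<'E'
from station import readout, viewer, robot
import cv2, numpy as np
print(readout.sense())
for n in("top","side"):
    im=viewer.get_image(n); cv2.imwrite(f"pics/{n}0.png",cv2.resize(im[:,:,::-1],None,fx=1.5,fy=1.5,interpolation=cv2.INTER_CUBIC))
    cv2.imwrite(f"pics/{n}0_raw.png",im[:,:,::-1])
np.set_printoptions(suppress=True,precision=4)
for n in("top","side","wrist"): print(n,viewer.camera_params(n))
print(robot.finger_overhang)
E
```

```text
pics
{'time': 0.0, 'q': array([-1.48207095e+00,  2.45800508e-01,  1.55903187e+00,  3.46248693e-06,
        1.33871753e+00, -1.74105697e-01]), 'joint_vel': array([-1.73994215e-03,  8.28726940e-04,  4.49957352e-04,  6.34393430e-05,
        1.75388907e-03, -1.36138051e-03]), 'joint_efforts': array([-4.97433266e-04, -4.29506600e+01, -3.26124930e+01, -1.51311988e-04,
        5.24871371e-03, -4.97021730e-06]), 'tcp_pos': array([ 0.16883506, -0.62713876,  0.24917937]), 'eef_rot': array([-3.13966557e+00, -3.42367566e-04,  2.62829948e-01]), 'contact_force': array([0.43002726, 0.0322133 , 1.28964668]), 'moment': array([-0.02810502, -0.03665509, -0.04006446]), 'gripper_width': 0.085577684692468}
top {'fx': 374.56852824098604, 'fy': 374.56852824098604, 'cx': 254.12369036393824, 'cy': 192.09460086312689, 'extrinsics': array([[ 0.0002, -0.9994, -0.0346,  0.0198],
       [-0.9854,  0.0057, -0.1704,  0.6141],
       [ 0.1705,  0.0341, -0.9848,  0.774 ],
       [ 0.    ,  0.    ,  0.    ,  1.    ]])}
side {'fx': 433.8588522632677, 'fy': 433.8588522632677, 'cx': 253.35387040861983, 'cy': 193.85888046476137, 'extrinsics': array([[-0.7966, -0.6043, -0.016 ,  0.4975],
       [-0.2854,  0.3993, -0.8713,  0.2358],
       [ 0.5329, -0.6895, -0.4906,  0.8982],
       [ 0.    ,  0.    ,  0.    ,  1.    ]])}
wrist {'fx': 269.4455290026054, 'fy': 269.4455290026054, 'cx': 257.2149035325152, 'cy': 194.20086743775968, 'T_tool_cam': array([[-0.0007, -0.9515, -0.3075,  0.0781],
       [ 1.    , -0.0006, -0.0005, -0.0005],
       [ 0.0003, -0.3075,  0.9515, -0.1224],
       [ 0.    ,  0.    ,  0.    ,  1.    ]])}
0.019
```

View pics/top0.png

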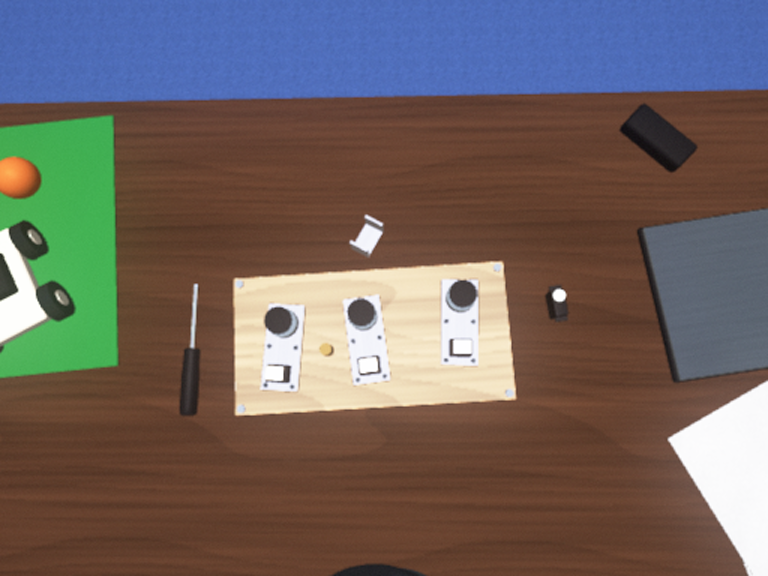

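View pics/side0.png

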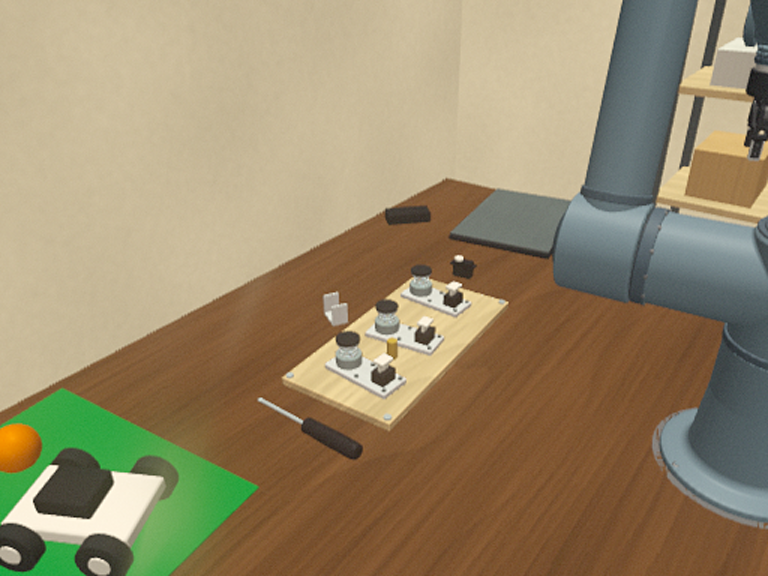

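The top view shows the pads near (281,321), (362,313) and (463,293), and the tags near (277,374), (368,365) and (461,347), all in the 1.5x picture. The side view agrees. Next I zoom in and localise them.

```bash
cat > h.py <<'E'
import cv2, numpy as np
from station import readout, viewer, robot
np.set_printoptions(suppress=True,precision=4)
def back(u,v,z,n="top"):
    p=viewer.camera_params(n);E=p["extrinsics"];R=E[:3,:3];t=E[:3,3]
    d=R.T@np.array([(u-p["cx"])/p["fx"],(v-p["cy"])/p["fy"],1]);c=-R.T@t
    return c+d*(z-c[2])/d[2]
def proj(P,n="top"):
    p=viewer.camera_params(n);E=p["extrinsics"];c=E[:3,:3]@P+E[:3,3]
    return np.array([p["fx"]*c[0]/c[2]+p["cx"],p["fy"]*c[1]/c[2]+p["cy"]])
E
python3 - <<'E'
from h import *
im=cv2.imread("pics/top0_raw.png")
cv2.imwrite("pics/crop_top.png",cv2.resize(im[170:280,150:350],None,fx=4,fy=4,interpolation=cv2.INTER_CUBIC))
im2=cv2.imread("pics/side0_raw.png")
cv2.imwrite("pics/crop_side.png",cv2.resize(im2[165:290,170:350],None,fx=4,fy=4,interpolation=cv2.INTER_CUBIC))
E
```

```text
(no output)
```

View pics/crop_top.png

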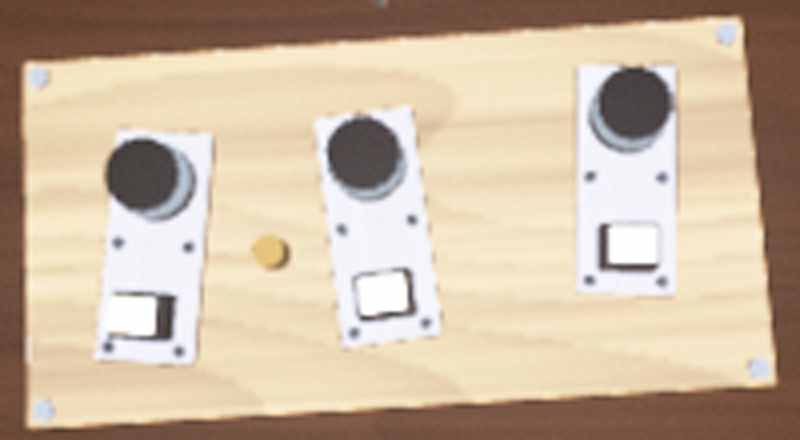

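View pics/crop_side.png

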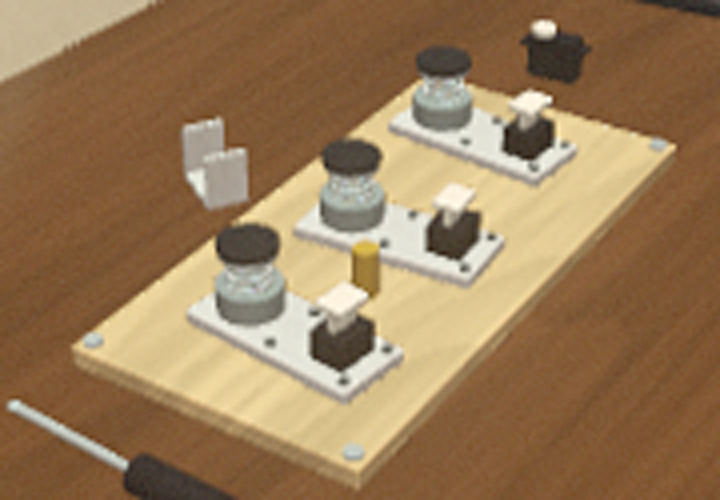

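The 4x crop puts the pad tops at about (143,175), (362,152) and (635,101), and the tag caps at about (132,315), (383,294) and (632,246). All the tags are up.

Run:
```python
from h import *
f=lambda u,v,z:back((u+.5)/4-.5+150,(v+.5)/4-.5+170,z)
pads=[f(u,v,.075) for u,v in((143,174),(362,152),(635,101))]
tags=[f(u,v,.066) for u,v in((132,315),(383,294),(632,246))]
for p,t in zip(pads,tags): print(p,t,np.linalg.norm((p-t)[:2]),np.arctan2(*(p-t)[[1,0]]))
c=[f(u,v,.015) for u,v in((22,62),(742,17),(776,383),(28,428))]
print(np.array(c)); 
b=c[0]-c[1];print("board yaw",np.arctan2(-b[0],b[1]))
so=f(265,245,.05);print("standoff",so)
# side check
for p in pads+tags:
    q=proj(p,"side");print((q-[170,165]+.5)*4-.5)
```

```text
[0.5655 0.1646 0.075 ] [0.491  0.1701 0.066 ] 0.07466719601474811 -0.0736417195335465
[0.5768 0.0473 0.075 ] [0.502  0.0362 0.066 ] 0.0756761821086679 0.14618272249651607
[ 0.6036 -0.0985  0.075 ] [ 0.5271 -0.0961  0.066 ] 0.07657450414531784 -0.03246060482710391
[[ 0.6386  0.2513  0.015 ]
 [ 0.6624 -0.168   0.015 ]
 [ 0.4546 -0.1792  0.015 ]
 [ 0.4295  0.2383  0.015 ]]
board yaw 0.056661400850922354
standoff [0.5291 0.1018 0.05  ]
[246.2117 240.7241]
[347.5266 154.698 ]
[438.975   59.8607]
[339.2339 299.2587]
[451.8842 194.4902]
[527.5289 101.9589]
```

Call:
{"method": "jog_arm", "body": {
  "motion": [
    [0,0,0,0,0,0.13,1],
    [0,0,0,0,0,0.13,1],
    [2.2,-4.4,0,0,0,0,1],
    [2.2,-4.4,0,0,0,0,1],
    [2.2,-4.4,0,0,0,0,1],
    [2.2,-4.4,0,0,0,0,1],
    [2.2,-4.4,0,0,0,0,1],
    [2.2,-4.4,0,0,0,0,1],
    [2.2,-4.4,0,0,0,0,1],
    [2.2,-4.4,0,0,0,0,1]
  ],
  "grip_force": 20
}}

```text
time: 1.1
tcp_pos: [0.3474, -0.2714, 0.2445]
eef_rot: [-3.131, 0.002, -0.02]
contact_force: [0.8, -0.7, 0.2]
gripper_width: -0.0001
```

Call:
{"method": "jog_arm", "body": {
  "motion": [
    [2.2,-4.4,0,0,0,0,1],
    [2.2,-4.4,0,0,0,0,1],
    [2.2,-4.4,0,0,0,0,1],
    [2.2,-4.4,0,0,0,0,1],
    [2.2,-4.4,0,0,0,0,1],
    [2.2,-4.4,0,0,0,0,1],
    [2.2,-4.4,0,0,0,0,1],
    [2.2,-4.4,0,0,0,0,1],
    [2.2,-4.4,0,0,0,0,1],
    [0,0,0,0,0,0,1]
  ]
}}

```text
time: 2.1
tcp_pos: [0.5523, 0.1342, 0.2459]
eef_rot: [-3.131, 0.002, -0.014]
contact_force: [-0.8, -1.1, 0.5]
gripper_width: 0.0001
```

Run:
```python
from h import *
s=readout.sense();print(s['time'],s['tcp_pos'],s['eef_rot'],s['contact_force'])
from scipy.spatial.transform import Rotation as Ro
im=viewer.get_image("wrist");cv2.imwrite("pics/w1.png",im[:,:,::-1])
R=Ro.from_euler('xyz',s['eef_rot']).as_matrix()
print("tool shift to pad_left hover", R.T@(np.array([.5655,.1646,.12])-s['tcp_pos']))
```

```text
2.1 [0.5523 0.1342 0.2459] [-3.1309  0.0021 -0.0139] [-0.8497 -1.053   0.5446]
tool shift to pad_left hover [ 0.0131 -0.0293  0.1262]
```

View pics/w1.png

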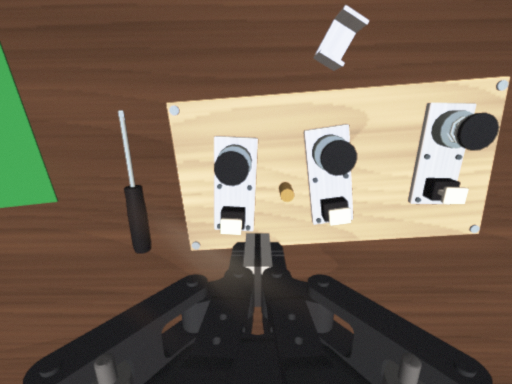

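The wrist view shows the pad tops at (232,165), (335,154) and (478,131), the tag caps at (232,227), (340,215) and (456,195), and the shut fingertips at (257,237). I'll compare these with the top-camera positions.

```bash
cat >> h.py <<'E'
from scipy.spatial.transform import Rotation as Ro
def wback(u,v,z,s):
    p=viewer.camera_params("wrist");T=np.eye(4);T[:3,:3]=Ro.from_euler('xyz',s['eef_rot']).as_matrix();T[:3,3]=s['tcp_pos']
    M=T@p["T_tool_cam"];d=M[:3,:3]@np.array([(u-p["cx"])/p["fx"],(v-p["cy"])/p["fy"],1]);c=M[:3,3]
    return c+d*(z-c[2])/d[2]
def shift(P,s=None):
    s=s or readout.sense();return 100*Ro.from_euler('xyz',s['eef_rot']).as_matrix().T@(np.array(P)-s['tcp_pos'])
E
python3 - <<'E'
from h import *
s=dict(tcp_pos=np.array([0.5523,0.1342,0.2459]),eef_rot=[-3.1309,0.0021,-0.0139])
for q in((232,165),(335,154),(478,131)):print(wback(*q,.075,s))
for q in((232,227),(340,215),(456,195)):print(wback(*q,.066,s))
print(wback(257,237,.227,s))
E
```

```text
[0.5694 0.164  0.075 ]
[0.5801 0.0513 0.075 ]
[ 0.6026 -0.0971  0.075 ]
[0.4901 0.1684 0.066 ]
[0.5047 0.0374 0.066 ]
[ 0.5286 -0.0959  0.066 ]
[0.5584 0.1347 0.227 ]
```

Call:
{"method": "jog_arm", "body": {
  "motion": [
    [1.4,-3.0,0,0,0,0,1],
    [0,0,4.0,0,0,0,1],
    [0,0,4.0,0,0,0,1],
    [0,0,4.0,0,0,0,1],
    [0,0,1.0,0,0,0,1],
    [0,0,0,0,0,0,1],
    [0,0,0,0,0,0,1]
  ]
}}

```text
time: 2.85
tcp_pos: [0.5662, 0.1591, 0.1146]
eef_rot: [-3.134, 0.0, -0.021]
contact_force: [0.4, -0.3, 1.0]
gripper_width: -0.0001
```

Run:
```python
from h import *
im=viewer.get_image("side");cv2.imwrite("pics/s1.png",cv2.resize(im[120:290,150:370][:,:,::-1],None,fx=3.5,fy=3.5))
for i in range(4):
    s=readout.sense();print(s['tcp_pos'],s['eef_rot'],s['contact_force']); viewer.get_image("side")
print(shift([.567,.164,.084]))
```

```text
[0.5667 0.1591 0.1152] [-3.1335 -0.0011 -0.0206] [-0.0333 -0.4892  0.0921]
[0.567  0.1594 0.1156] [-3.1334 -0.0021 -0.0203] [ 0.0699  0.1972 -0.0673]
[0.5671 0.1595 0.1157] [-3.1332 -0.0026 -0.0202] [ 0.0158  1.6044 -0.3054]
[0.5671 0.1596 0.1156] [-3.1332 -0.0024 -0.02  ] [ 0.7298 -0.1822  0.201 ]
[-0.0037 -0.3992  3.1357]
```

View pics/s1.png

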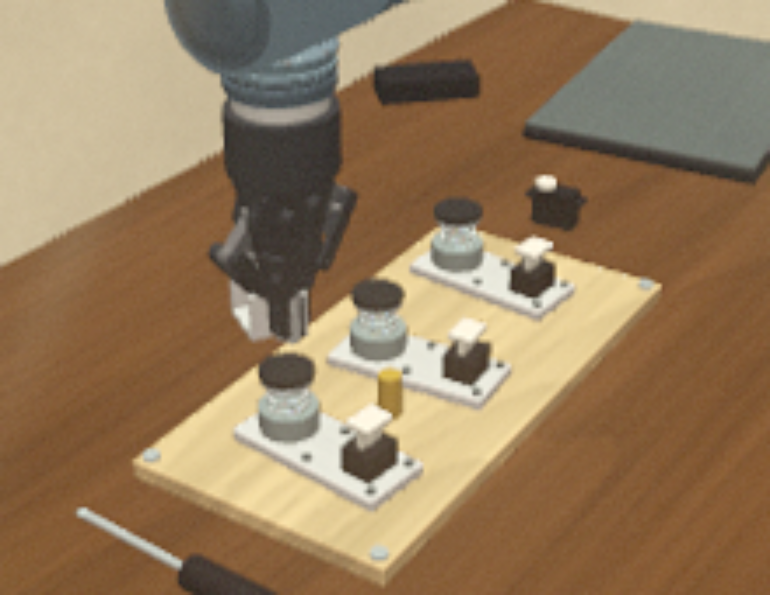

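Call:
{"method": "jog_arm", "body": {
  "motion": [
    [0,-0.4,1.0,0,0,0,1],
    [0,0,0.7,0,0,0,1],
    [0,0,0,0,0,0,1]
  ]
}}

```text
time: 3.4
tcp_pos: [0.568, 0.1645, 0.0988]
eef_rot: [-3.133, -0.005, -0.019]
contact_force: [0.3, -0.4, 0.9]
gripper_width: 0.0
```

Call:
{"method": "jog_arm", "body": {
  "motion": [
    [0,0,0.4,0,0,0,1],
    [0,0,0.4,0,0,0,1],
    [0,0,0.1,0,0,0,1]
  ]
}}

```text
time: 3.7
tcp_pos: [0.5683, 0.1647, 0.0892]
eef_rot: [-3.133, -0.005, -0.019]
contact_force: [-1.2, -0.4, 2.0]
gripper_width: -0.0
```

Call:
{"method": "jog_arm", "body": {
  "motion": [
    [0,0,0.3,0,0,0,1],
    [0,0,0.2,0,0,0,1],
    [0,0,0,0,0,0,1],
    [0,0,0,0,0,0,1]
  ]
}}

```text
time: 4.1
tcp_pos: [0.5684, 0.1648, 0.0847]
eef_rot: [-3.133, -0.005, -0.019]
contact_force: [-1.9, -0.4, 2.4]
gripper_width: 0.0
```

```bash
cat >> h.py <<'E'
def avg(name,n=6):
    F=[]
    for i in range(n):
        s=readout.sense();F.append(np.r_[s['tcp_pos'],s['contact_force']]);im=viewer.get_image("side")
    F=np.array(F);print(s['time'],F.mean(0),F[:,5]);
    cv2.imwrite(f"pics/{name}.png",cv2.resize(im[120:290,150:370][:,:,::-1],None,fx=3.5,fy=3.5))
E
python3 - <<'E'
from h import *
avg("pressL")
E
```

```text
4.35 [ 0.5684  0.1648  0.0846 -1.4688 -0.4289  3.3295] [2.4276 4.1607 3.9305 2.7106 3.0562 3.6911]
```

View pics/pressL.png

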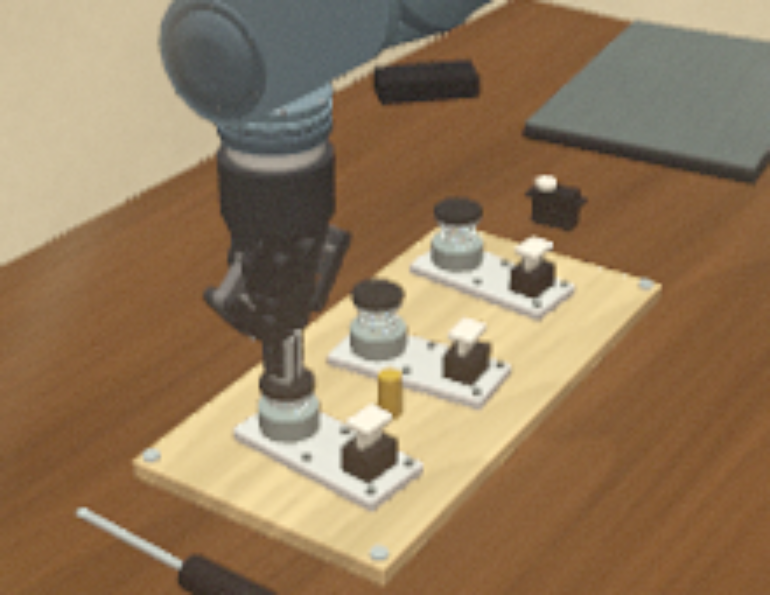

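The left pad is clearly pressed by about 9 mm at only about 3.3 N, so it is probably the soft one. I lift off and go to the middle pad.

Call:
{"method": "jog_arm", "body": {
  "motion": [
    [0,0,-1.5,0,0,0,1],
    [0,0,-2.0,0,0,0,1],
    [0,0,0,0,0,0,1],
    [0.4,3.9,0,0,0,0,1],
    [0.4,3.9,0,0,0,0,1],
    [0.4,3.9,0,0,0,0,1],
    [0,0,0,0,0,0,1]
  ]
}}

```text
time: 5.1
tcp_pos: [0.5789, 0.0449, 0.1203]
eef_rot: [-3.133, -0.009, -0.015]
contact_force: [0.1, 0.6, -0.2]
gripper_width: -0.0005
```

Run:
```python
from h import *
avg("backL",4)
print(readout.sense()['eef_rot'],shift([.578,.049,.098]))
```

```text
5.25 [0.5784 0.0471 0.1202 0.1536 0.1959 0.0413] [-0.1809  0.1807  0.3237 -0.1583]
[-3.1315 -0.0079 -0.0102] [-0.0298  0.0531  2.2115]
```

View pics/backL.png

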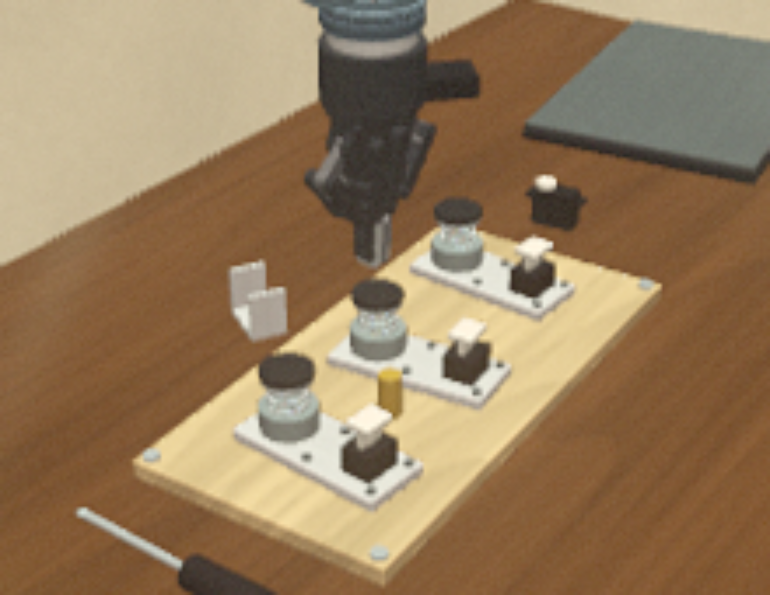

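The left pad has sprung back. Next I press the middle one.

Call:
{"method": "jog_arm", "body": {
  "motion": [
    [0,0,1.5,0,0,0,1],
    [0,0,0.7,0,0,0,1],
    [0,0,0,0,0,0,1],
    [0,0,0.4,0,0,0,1],
    [0,0,0.4,0,0,0,1],
    [0,0,0.2,0,0,0,1]
  ]
}}

```text
time: 5.9
tcp_pos: [0.5778, 0.053, 0.0855]
eef_rot: [-3.133, -0.006, -0.004]
contact_force: [-3.5, -0.6, 6.5]
gripper_width: -0.0002
```

Call:
{"method": "jog_arm", "body": {
  "motion": [
    [0,0,0.1,0,0,0,1],
    [0,0,0,0,0,0,1]
  ]
}}

```text
time: 6.1
tcp_pos: [0.5778, 0.053, 0.0855]
eef_rot: [-3.133, -0.005, -0.004]
contact_force: [-2.3, -1.1, 5.9]
gripper_width: 0.0006
```

Run:
```python
from h import *
avg("pressM")
```

```text
6.35 [ 0.5778  0.053   0.0856 -2.8954 -0.9894  6.0056] [5.894  5.2479 6.2055 6.6281 5.729  6.3294]
```

View pics/pressM.png

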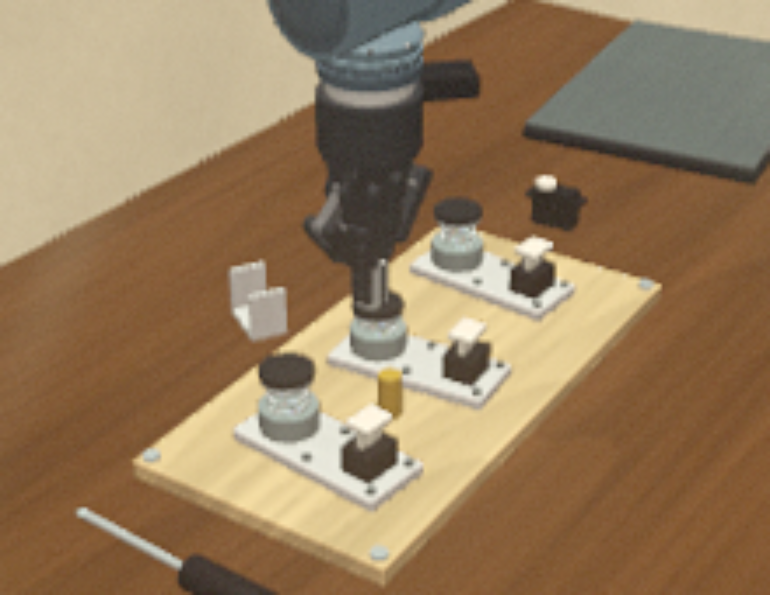

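The middle pad is down about 8.4 mm at about 6.0 N, which makes it the medium one. On to the right pad.

Call:
{"method": "jog_arm", "body": {
  "motion": [
    [0,0,-1.5,0,0,0,1],
    [0,0,-2.0,0,0,0,1],
    [0,0,0,0,0,0,1],
    [0.6,3.8,0,0,0,0,1],
    [0.6,3.8,0,0,0,0,1],
    [0.6,3.8,0,0,0,0,1],
    [0.6,3.8,0,0,0,0,1],
    [0,0,0,0,0,0,1],
    [0,0,0,0,0,0,1]
  ]
}}

```text
time: 7.3
tcp_pos: [0.6021, -0.1028, 0.1208]
eef_rot: [-3.13, -0.008, -0.002]
contact_force: [-0.7, 0.3, -0.3]
gripper_width: 0.0
```

Run:
```python
from h import *
avg("backM",4)
print(readout.sense()['eef_rot'],shift([.603,-.098,.098]))
```

```text
7.45 [ 0.6021 -0.1022  0.121  -0.2366  0.397   0.0123] [-0.3233 -0.1298  0.507  -0.0045]
[-3.1305 -0.0088  0.0007] [ 0.0622 -0.3108  2.3243]
```

View pics/backM.png

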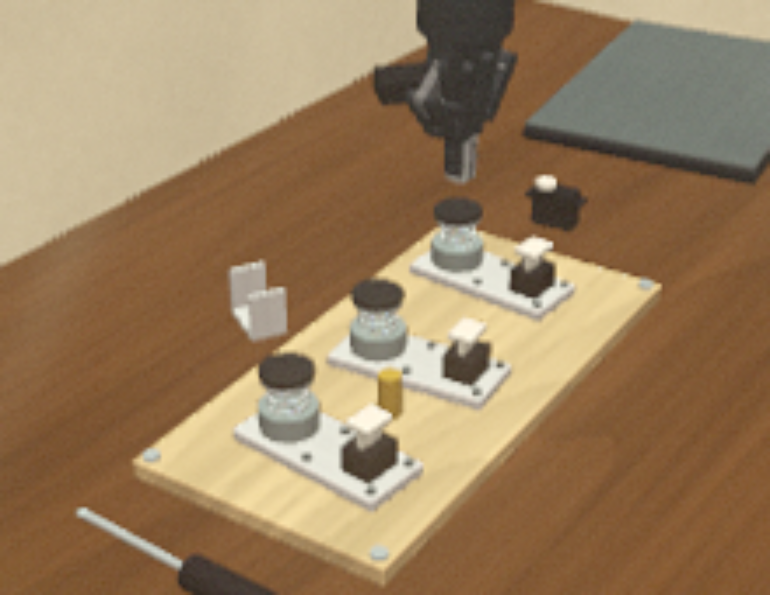

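The middle pad has sprung back too. Now I press the right pad.

Call:
{"method": "jog_arm", "body": {
  "motion": [
    [0,-0.3,1.5,0,0,0,1],
    [0,0,0.7,0,0,0,1],
    [0,0,0,0,0,0,1],
    [0,0,0.4,0,0,0,1],
    [0,0,0.4,0,0,0,1],
    [0,0,0.2,0,0,0,1],
    [0,0,0.1,0,0,0,1]
  ]
}}

```text
time: 8.2
tcp_pos: [0.6023, -0.0948, 0.0873]
eef_rot: [-3.131, -0.007, 0.006]
contact_force: [-3.7, 0.4, 7.5]
gripper_width: 0.0003
```

Run:
```python
from h import *
avg("pressR")
```

```text
8.45 [ 0.6023 -0.0948  0.0875 -4.0787  0.8328  8.318 ] [7.5032 7.3602 8.3329 9.1602 8.8711 8.6802]
```

View pics/pressR.png

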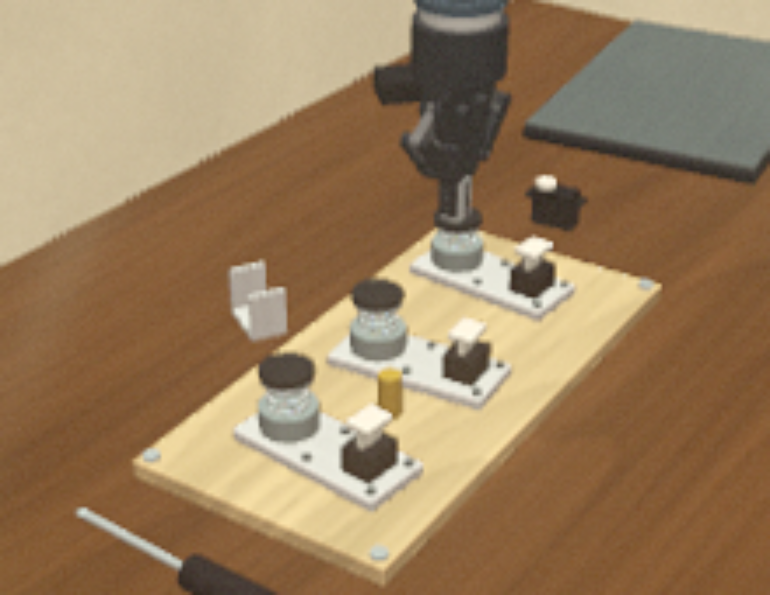

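The right pad is down about 6.5 mm at about 8.3 N, so it is the stiff one. The three results fit 0.30, 0.62 and 1.15 N/mm, which makes left the softest. I lift and go to the left tag at about (0.4905, 0.169).

Call:
{"method": "jog_arm", "body": {
  "motion": [
    [0,0,-1.5,0,0,0,1],
    [0,0,-3.0,0,0,0,1],
    [0,0,0,0,0,0,1],
    [-1.6,-3.8,0,0,0,0,1],
    [-1.6,-3.8,0,0,0,0,1],
    [-1.6,-3.8,0,0,0,0,1],
    [-1.6,-3.8,0,0,0,0,1],
    [-1.6,-3.8,0,0,0,0,1],
    [-1.6,-3.8,0,0,0,0,1],
    [-1.6,-3.6,0,0,0,0,1],
    [0,0,0,0,0,0,1],
    [0,0,0,0,0,0,1]
  ]
}}

```text
time: 9.7
tcp_pos: [0.4862, 0.1759, 0.1396]
eef_rot: [-3.131, -0.014, 0.001]
contact_force: [-0.2, 0.1, 0.8]
gripper_width: 0.0003
```

Run:
```python
from h import *
avg("backR",3)
s=readout.sense();im=viewer.get_image("wrist");cv2.imwrite("pics/w2.png",im[:,:,::-1])
print(s['tcp_pos'],s['eef_rot'],shift([.4905,.169,.086]))
```

```text
9.8 [0.4863 0.1755 0.1395 0.0149 0.2796 0.1809] [ 0.8299 -0.5158  0.2286]
[0.4868 0.1746 0.1395] [-3.1314 -0.0136 -0.0014] [0.2813 0.595  5.3468]
```

View pics/backR.png

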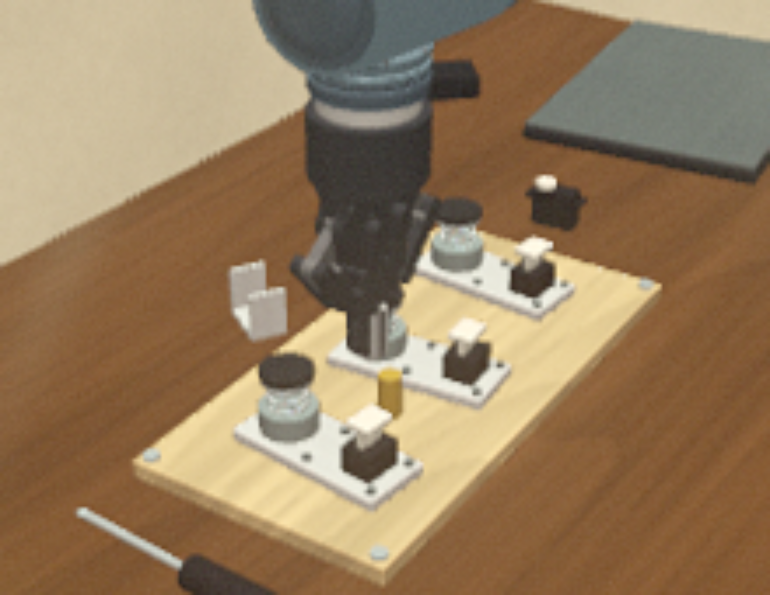

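View pics/w2.png

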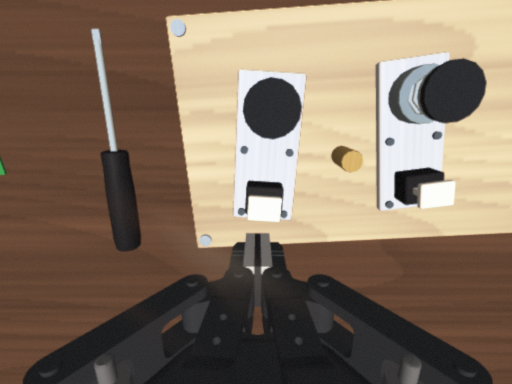

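Run:
```python
from h import *
s=dict(tcp_pos=np.array([0.4868,0.1746,0.1395]),eef_rot=[-3.1314,-0.0136,-0.0014])
print(wback(265,209,.066,s),wback(272,108,.075,s)); t=wback(265,209,.066,s)
print(shift([t[0],t[1],.091]))
```

```text
[0.4903 0.1696 0.066 ] [0.565  0.1656 0.075 ]
[0.2672 0.5288 4.8472]
```

Call:
{"method": "jog_arm", "body": {
  "motion": [
    [0.3,0.5,0,0,0.013,0,1],
    [0,0,2.0,0,0,0,1],
    [0,0,1.5,0,0,0,1],
    [0,0,0.8,0,0,0,1],
    [0,0,0,0,0,0,1],
    [0,0,0,0,0,0,1]
  ]
}}

```text
time: 10.5
tcp_pos: [0.4953, 0.1645, 0.0964]
eef_rot: [-3.132, -0.032, -0.01]
contact_force: [0.6, -0.4, -0.4]
gripper_width: 0.0001
```

Run:
```python
from h import *
avg("preT",2)
print(readout.sense()['tcp_pos'],readout.sense()['eef_rot'],shift([.4904,.1695,.072]))
```

```text
10.55 [ 0.4953  0.1645  0.0964  0.4013  0.2235 -0.4712] [-0.4194 -0.5231]
[0.4954 0.1647 0.0967] [-3.1316 -0.033  -0.0094] [-0.5816 -0.453   2.4562]
```

View pics/preT.png

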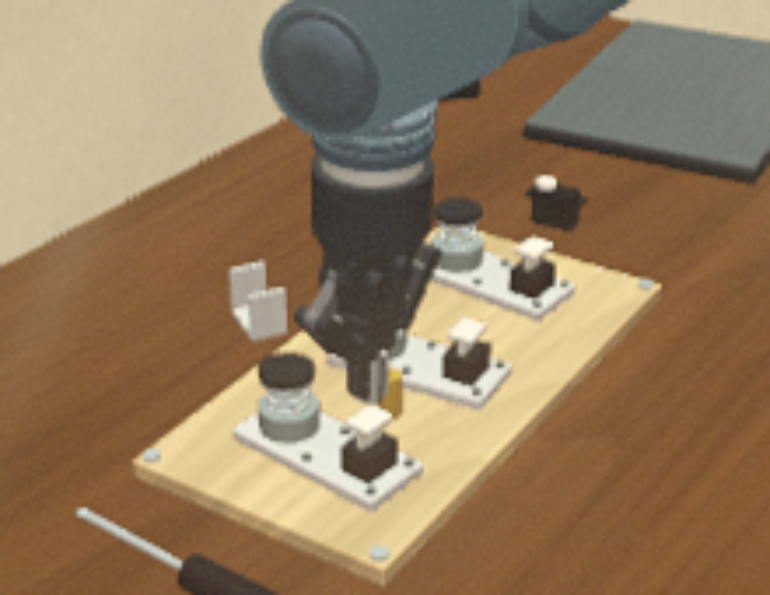

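Call:
{"method": "jog_arm", "body": {
  "motion": [
    [-0.5,-0.45,0,0,-0.03,0,1],
    [0,0,0,0,0,0,1],
    [0,0,0,0,0,0,1],
    [0,0,0,0,0,0,1]
  ]
}}

```text
time: 11.0
tcp_pos: [0.4918, 0.1694, 0.0988]
eef_rot: [-3.131, -0.007, -0.009]
contact_force: [-0.4, 0.1, -0.2]
gripper_width: 0.0001
```

Run:
```python
from h import *
print(readout.sense()['tcp_pos'],readout.sense()['eef_rot'],shift([.4904,.1695,.072]))
```

```text
[0.4918 0.1694 0.0988] [-3.1313 -0.0074 -0.0088] [-0.1646  0.0159  2.6807]
```

Call:
{"method": "jog_arm", "body": {
  "motion": [
    [-0.1,0,0.9,0,0,0,1],
    [0,0,0.4,0,0,0,1],
    [0,0,0.4,0,0,0,1],
    [0,0,0.4,0,0,0,1],
    [0,0,0.2,0,0,0,1]
  ]
}}

```text
time: 11.5
tcp_pos: [0.4916, 0.1695, 0.0751]
eef_rot: [-3.131, -0.009, -0.009]
contact_force: [-1.4, -0.7, 3.9]
gripper_width: -0.0
```

Call:
{"method": "jog_arm", "body": {
  "motion": [
    [0,0,0.25,0,0,0,1],
    [0,0,0.25,0,0,0,1],
    [0,0,0,0,0,0,1]
  ]
}}

```text
time: 11.8
tcp_pos: [0.4921, 0.1696, 0.0721]
eef_rot: [-3.132, -0.007, -0.008]
contact_force: [-0.9, -0.1, -0.2]
gripper_width: -0.0001
```

Call:
{"method": "jog_arm", "body": {
  "motion": [
    [0,0,0.3,0,0,0,1]
  ]
}}

```text
time: 11.9
tcp_pos: [0.4926, 0.1697, 0.0714]
eef_rot: [-3.132, -0.006, -0.008]
contact_force: [-15.9, -3.2, 36.2]
gripper_width: 0.0
```

Call:
{"method": "jog_arm", "body": {
  "motion": [
    [0,0,0.3,0,0,0,1]
  ]
}}

```text
time: 12.0
tcp_pos: [0.4927, 0.1698, 0.0713]
eef_rot: [-3.133, -0.003, -0.007]
contact_force: [-18.4, -3.7, 36.6]
gripper_width: 0.0003
```

Run:
```python
from h import *
avg("pT",3)
```

```text
12.1 [  0.4927   0.1698   0.0714 -16.3323  -3.2957  32.4189] [36.6204 29.783  30.8532]
```

View pics/pT.png

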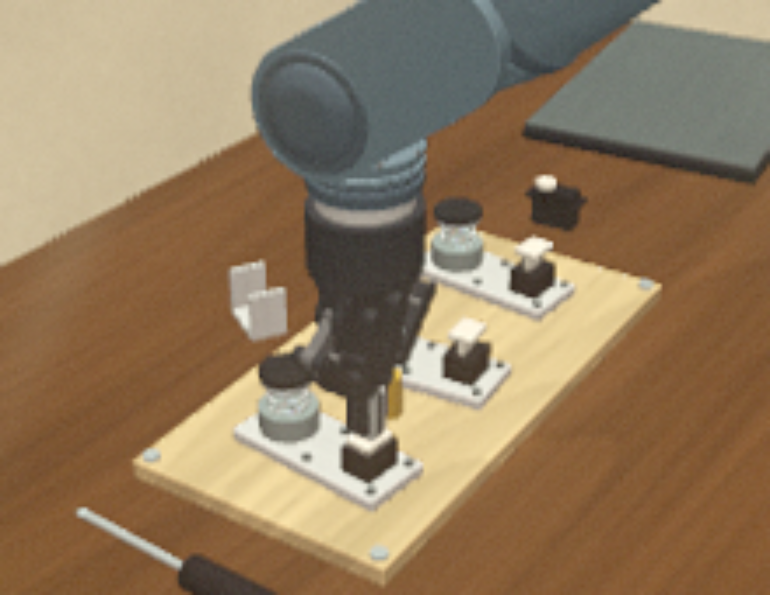

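The cap is on the guide block and the force jumped to about 36 N. I retreat straight up and clear.

Call:
{"method": "jog_arm", "body": {
  "motion": [
    [0,0,-0.5,0,0,0,1],
    [0,0,-2.0,0,0,0,1],
    [0,0,-4.0,0,0,0,1],
    [0,0,-4.0,0,0,0,1],
    [0,0,-4.0,0,0,0,1],
    [-1,4.0,0,0,0,0,1],
    [-1,4.5,0,0,0,0,1],
    [-1,4.5,0,0,0,0,1],
    [-1,4.5,0,0,0,0,1],
    [0,0,0,0,0,0,1],
    [0,0,0,0,0,0,1],
    [0,0,0,0,0,0,1]
  ]
}}

```text
time: 13.35
tcp_pos: [0.4504, -0.0117, 0.2177]
eef_rot: [-3.135, -0.009, -0.005]
contact_force: [0.2, 0.5, -0.0]
gripper_width: 0.0001
```

Run:
```python
from h import *
avg("end",3)
im=viewer.get_image("top");cv2.imwrite("pics/end_top.png",cv2.resize(im[130:290,110:400][:,:,::-1],None,fx=2.75,fy=2.75,interpolation=cv2.INTER_CUBIC))
print(readout.sense()['joint_vel'])
```

```text
13.45 [ 0.4505 -0.0114  0.2177  0.2299  0.6826 -0.0906] [-0.0453  0.0316 -0.2579]
[-0.003  -0.0027 -0.     -0.0009 -0.001  -0.0004]
```

View pics/end.png

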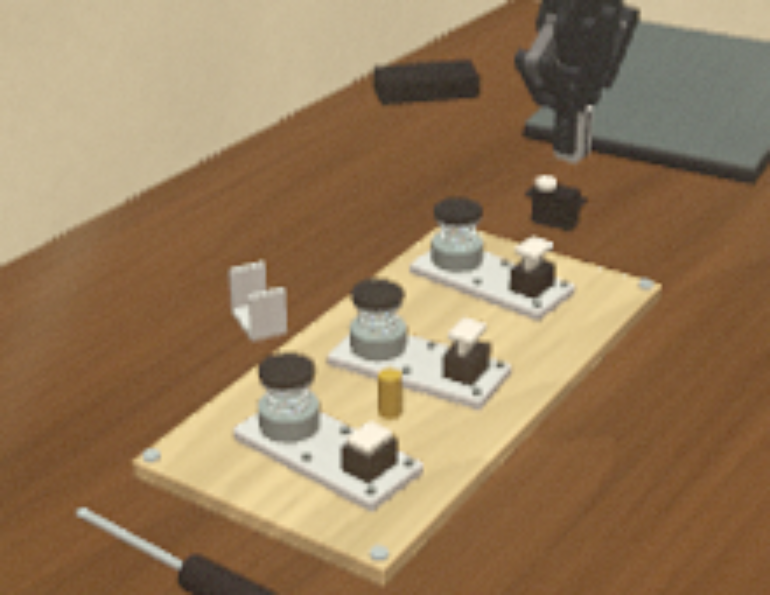

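View pics/end_top.png

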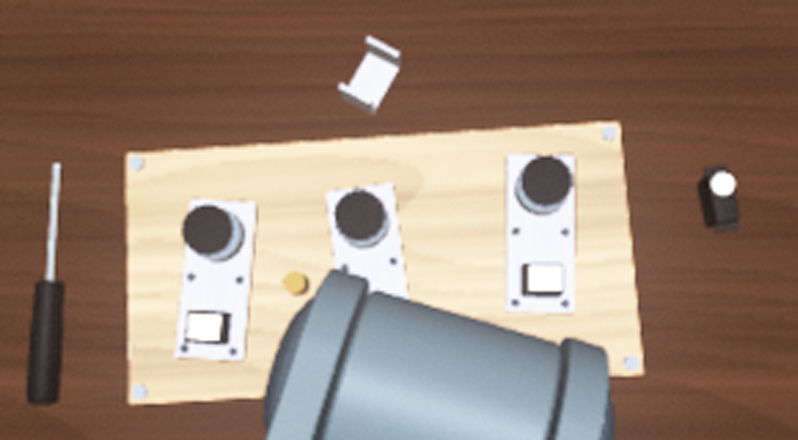

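The left tag cap now sits on its guide block. The other two tags are up, all three pads are up, the loose things haven't moved and the arm is clear.

```bash
python3 -c "
from station import robot
print(robot.job_done())"
```

```text
the job is handed in; nothing more can be done
None
```

I found the left mount to be the softest, pushed its white tag fully down and left the other two tags up. The job was handed in at about 13.5 s of the 48 s allowed.

I pressed the pads one at a time from left to right with the shut fingertips:

| Pad | Pressed (mm) | Force (N) | Closest spring (N/mm) |
|---|---|---|---|
| Left | 9.4 | 3.3 | 0.30 |
| Middle | 8.4 | 6.0 | 0.62 |
| Right | 6.5 | 8.3 | 1.15 |

All three forces came out 0.4 to 0.7 N below what those springs predict. The gaps between pads are much larger than that, so the ranking is clear.

- **Tag push:** I pressed until the force jumped to about 36 N at the wrist, with the fingertips about 52 mm above the table, which matches the tag being fully down. One reading just before that showed almost no force at about 53 mm, so I pressed again to confirm the stop.
- **Final pictures:** The left cap sits on its guide block, and the middle and right tags are up. All the pads have sprung back, and the servo, standoff, driver and bracket are where they were.
- **Arm:** It finished clear of everything, with contact force near zero. It hid the middle tag in the last top view, so that tag was checked only in the side view.

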